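Ready the hot desk: dead markers into the lever bin, then raise the laptop screen

TASK

Get this desk ready for the next user. Put every dried-out yellow or teal marker lying between the collection bin and the laptop into the bin (the pens and markers over by the stapler are still good and stay): lay them on its steel chute, press the red lever down and hold it so that the lid stays raised until they have slid in, then let go so that it shuts, and never lift the lid by hand. When all the markers are in and the lid is shut, push the half-shut laptop screen up to an opening of about 100 degrees, a little past upright; leave the coffee mug and the glue stick standing where they are.

Things in the scene. Friction and masses are not known exactly. Their poses are not given: they have to be found in the camera images.
- bin: marker collection bin, fixed to the desk: grey body 260 x 180 mm, loading chute in its -x half, pit under a green lid in its +x half. Origin: centre of its underside, on the desk; +x = down the chute towards the pit (away from the loading side), +y = the lever's side, z up. Walls 5 mm; front wall 190 mm high, pit walls 132 mm high
- chute (a point): point on the chute's face, on its midline, 65 mm in front (-x) of the bin's origin, 137 mm up; axes as the bin's. The chute: a slippery steel slope, 170 mm wide between cheeks 22 to 43 mm higher; it falls straight from x -125, z 190 mm to x 0, z 80 mm (41 degrees). Things on it slide to the shut lid's lip and wait there; once the lid is raised they slide on into the pit
- lever_pad (a point): centre of the top face of the red lever pad (50 x 50 mm, 8 mm thick, level at rest), 45 mm in front of the bin's origin, 157 mm to its +y side and 160 mm above the desk at rest. Pressed fully, this point goes down 36 mm and 8 mm towards the front (-x). Takes about 4 N to start and 7 N to hold down; springs back when let go
- bin_lever (a joint): lever angle, rad: 0 at rest (lid shut), 0.36 fully down
- bin_lid (a joint): angle of the green lid, rad: 0 shut, 1.1 fully raised; always 3.1 times the lever's angle. It falls shut as the lever comes up. The lid's hinge is at the rear (x 128 mm, z 135 mm in the bin's frame); its free front edge swings up and back
- laptop_hinge (a point): middle of the hinge line of the grey laptop (base 243 x 356 x 12 mm, on grippy feet, does not move). Axes: x from the free front edge towards the hinge (level), y along the hinge, z up; 14 mm above the desk, 117 mm behind the base's centre
- screen_edge (a point): middle of the free edge of the laptop's screen (screen 243 x 356 mm, 5 mm thick), half-way through its thickness, 239 mm from the hinge line. Its axes turn with the screen: x from this edge towards the hinge, y along the edge, z out of the screen's back
- laptop_lid (a joint): opening angle of the laptop's screen, rad: 0 shut flat, 1.57 upright, grows as the free edge swings up and back over the hinge; most 2.3. Stiff hinge (0.75 N m): stays where it is left. About 5 N square to the screen at its free edge raises it
- mug: terrazzo mug with coffee in it, 85 mm wide, 102 mm high, upright on the desk, a bystander. Origin at its underside; z up
- glue_stick: glue stick with red cap, 28 mm across, 88 mm high, upright on the desk, still good: a bystander. Origin at its underside; z up
- marker_a_mid (a point): centre of a dried-out yellow marker, 124 mm long, 17 mm thick (square-ish, does not roll), about 18 g, lying on the desk between bin and laptop (centre 9 to 11 mm up); y = along the marker. May be absent (None)
- marker_b_mid (a point): centre of a dried-out teal marker, 124 mm long, 17 mm thick (square-ish, does not roll), about 18 g, lying on the desk between bin and laptop (centre 9 to 11 mm up); y = along the marker. May be absent (None)
- marker_c_mid (a point): centre of a dried-out yellow marker, 124 mm long, 17 mm thick (square-ish, does not roll), about 18 g, lying on the desk between bin and laptop (centre 9 to 11 mm up); y = along the marker. May be absent (None)
- marker_d_mid (a point): centre of a dried-out teal marker, 124 mm long, 17 mm thick (square-ish, does not roll), about 18 g, lying on the desk between bin and laptop (centre 9 to 11 mm up); y = along the marker. May be absent (None)
- pit (a point): centre of the pit's floor, 60 mm behind (+x) the bin's origin, 8 mm up; axes as the bin's. The pit is 125 mm (x) by 170 mm (y), open under the chute as well
- lid_edge (a point): middle of the front edge of the green lid (145 x 178 mm), on its top; when shut it lies 11 mm in front (-x) of the bin's origin, 139 mm up, and its lip hangs 38 mm below it to the foot of the chute

How it is judged (in metres and radians):
On the way, in this order (a step that is already met when the one before it is completed fails the run):
1. the lid is held raised with the lever for half a second (value of joint bin_lid above 0.7 rad and value of joint bin_lever above 0.2 rad), for 0.5 s.
2. every marker is inside the bin and the lid has shut (x of marker_a_mid in the frame of bin between -0.125 and 0.128 m and y of marker_a_mid in the frame of bin between -0.087 and 0.087 m and z of each of marker_a_mid, marker_b_mid, marker_c_mid, marker_d_mid in the frame of bin below 0.082 m and x of marker_b_mid in the frame of bin between -0.125 and 0.128 m and y of marker_b_mid in the frame of bin between -0.087 and 0.087 m and x of marker_c_mid in the frame of bin between -0.125 and 0.128 m and y of marker_c_mid in the frame of bin between -0.087 and 0.087 m and x of marker_d_mid in the frame of bin between -0.125 and 0.128 m and y of marker_d_mid in the frame of bin between -0.087 and 0.087 m and value of joint bin_lid below 0.08 rad), for 0.3 s.
3. then the laptop screen is raised to about 100 degrees (92 to 108) (value of joint laptop_lid between 1.605 and 1.885 rad), for 0.3 s.
At the end, for the whole second after the job is handed in: every marker present lies inside the bin below the chute's foot, the bin's lid is shut (under 0.08 rad), the laptop screen stands still at 100 degrees within 8 (1.605 to 1.885 rad), and the mug and glue stick stand upright (all of step 2 and all of step 3 and velocity of joint laptop_lid below 0.05 rad/s and angle between each of mug, glue_stick's own z axis and vertical below 0.2 rad); the robot touches nothing.
It fails at once if the hand or arm pushes on the bin's lid with more than 6 N (contact force between any of the fingers, the arm and bin_lid above 6 N).
It fails at once if the mug is shifted more than 40 mm or tipped (distance of mug from where it was at the start of the episode above 0.04 m or angle between mug's own z axis and vertical above 0.4 rad).
It fails at once if the glue stick is shifted more than 40 mm or knocked over (distance of glue_stick from where it was at the start of the episode above 0.04 m or angle between glue_stick's own z axis and vertical above 0.5 rad).
Of marker_a, marker_b, marker_c, marker_d only 3 to 4 are there at a start; the rules pass over those that are not, and their reading is None.
At some moment in a run one of marker_a, marker_b, marker_c, marker_d may be knocked a few centimetres aside while the robot is not near it.
Once in a run the grip may slacken for a moment while it holds something.
It also fails if it takes over 208 s, if anything falls off the work surface, if the arm or the gripper's body presses on something with over 40 N, if the wrist force passes 120 N, or if a joint passes its speed limit or range.

ROBOT

A 6-joint arm with a two-finger parallel gripper is mounted at the origin on a cart in front of the work surface, level with it; the furniture and walls round the work are solid. World frame = base frame: x ahead of the robot, y to its left, z up, the work surface at z = 0. Lengths are in mm, angles in rad, forces in N, time in s.
With the tool pointing down it reaches from about 275 to 725 mm from the base axis. Payload 5.6 kg.
Tool frame: the origin (TCP) lies midway between the tips of the shut fingers; the grasp point (between the pads) lies 19 mm behind it; z points along the fingers, y is the line along which they close (so a half turn about z gives the same grasp; the last joint's range is limited). The gripper opens to 85 mm and grips with 20 to 120 N. Pads are 22 mm wide; open, the fingers measure 114 mm over their backs; the gripper's body (76 mm by 85 mm) begins 54 mm behind the grasp point. The pads swing forward as they close: fully open they stand 13 mm farther back than shut.
Start: joints at [1.405, 0.255, 0.108, 0, -1.424, -0.285], TCP at [239.6, 495.06, 198.683] pointing down, gripper open.
Joint ranges: [-2.95, 2.95], [-1.21, 1.97], [-1.09, 1.5], [-2.87, 1.71], [-2.94, -0.07], [-3.05, 3.05]. Speed limits (rad/s): [2.57, 2.57, 3.14, 3.14, 3.14, 3.14].

INTERFACE

Orientations are given as a unit quaternion [x, y, z, w].
In Python, from plant import * gives the robot as it stands. The module is installed in compiled form; this text tells all that it offers.
- The arm moves only by the shell command python3 -m crank 'ROWS' [FORCE]. ROWS is JSON, a list of rows, each a list of 7 numbers: the closure, from 0 (fully open) to 1 (shut), then the shift along the tool's x, y, z in m, then the turn, a rotation vector about the tool's x, y, z in units of 8 degrees (1.0 is 8 degrees). In form: [[claw, tx, ty, tz, rx, ry, rz], ...]. A call has 1 to 10 rows; each row is the pose to reach, as a shift and turn from the pose commanded when the call began, along the tool's axes at that moment; what a row does not reach only later rows make up. A row lasts 1/10 s, in which the tool goes at most 50 mm and 8.59 degrees, less where a joint would pass 70% of its speed; a pose out of reach is approached as far as the arm can. A call with a gripper value outside its range is refused whole. The fingers move at their own pace and stop on an object; FORCE is the grip in N (left out, the last holds). Time passes only in rows, so rows that repeat a pose let the fingers close. It gives the time, the measured TCP pose, the force, the opening and the grip force at its end, in the units of the state.
- read_state(): the state, without advancing time (a new reading comes with each control period).
- capture(name): name is "scene" or "top"; returns the picture (400x640x3 uint8, red, green, blue); there is no depth.
- camera_params(name): a dict with "intrinsics" (3x3 intrinsics, pixels), "k1" (the pictures are not rectified: a ray, as slopes to the right and down, at radius r is drawn at 1 + k1 r^2 times it, then the intrinsics apply), "T" (4x4, takes a point from camera to world coordinates). Camera axes: x right, y up, looking along -z (the intrinsics and any distortion apply to the point x, -y, -z); pixel columns grow to the right and rows downward; lengths in mm; the calibration is good to about 2 mm. A picture is of the moment at which its call begins. camera_params takes no time and is no camera call.
- close_job(): hands the job in; it is judged then, once.
The state is a dict: "time_s": time; "qpos": joint angles; "qvel": joint speeds; "joint_torque": joint torques, N m; "position": TCP position; "eef_rot": TCP orientation; "force": force on the tool from outside, world axes, zero at the start; "moment": the same for the moment, N m; "width": finger opening in mm; "gripper_force": force on a finger pad.
Only numpy, scipy, OpenCV 4.12 (cv2) and the standard library are available. Lean on these libraries where they do the work, as an engineer would, in place of code of your own. Each camera call takes 0.05 s, during which the arm holds its last target. There are 200 camera calls.

## Working session

There is one attempt and no reset: what is moved stays moved. The work goes in short steps, Python scripts to look and compute and a shell command to move; the robot and the scene stay as the last step left them, time stands still between calls to the robot, and variables do not carry over. Pictures are saved under pics/ and viewed, at most 14 in all, crops included, and the job is handed in when it is done.

```bash
mkdir -p pics; cat > h.py <<'E'
from plant import *
import numpy as np, cv2
from scipy.spatial.transform import Rotation as R
def snap(n,f): 
    im=capture(n)[:,:,::-1]; cv2.imwrite('pics/'+f,im); return im
def ray(n,u,v):
    p=camera_params(n);K=np.array(p["intrinsics"]);k1=p["k1"];T=np.array(p["T"])
    d=cv2.undistortPoints(np.array([[[u,v]]],float),K,np.array([k1,0,0,0],float))[0,0]
    return T[:3,3],T[:3,:3]@np.array([d[0],-d[1],-1])
def at(n,u,v,z):
    o,d=ray(n,u,v); return o+d*(z-o[2])/d[2]
def proj(n,P):
    p=camera_params(n);K=np.array(p["intrinsics"]);k1=p["k1"];T=np.array(p["T"])
    c=T[:3,:3].T@(np.array(P,float)-T[:3,3]);s=np.array([c[0],-c[1]])/-c[2]
    s=s*(1+k1*(s@s));return (K@[s[0],s[1],1])[:2]
def tool(P):
    "shift in tool axes from present TCP to world P (mm) -> m"
    s=read_state();return R.from_quat(s["eef_rot"]).inv().apply(np.array(P)-s["position"])/1000
E
python3 - <<'E'
from h import *
for n in("scene","top"): snap(n,n+"0.png"); print(np.round(camera_params(n)["T"],2).tolist(),camera_params(n)["k1"],camera_params(n)["intrinsics"])
s=read_state();print(s)
print(R.from_quat(s["eef_rot"]).as_matrix().round(3))
E
```

```text
[[0.44, 0.5, -0.75, -187.46], [-0.9, 0.22, -0.38, -350.85], [-0.02, 0.84, 0.54, 660.03], [0.0, 0.0, 0.0, 1.0]] -0.030988964419587338 [[360.87582056   0.         315.01555133]
 [  0.         360.87582056 203.43537541]
 [  0.           0.           1.        ]]
[[-0.03, 0.99, -0.14, 362.32], [-1.0, -0.03, 0.01, 19.53], [0.0, 0.14, 0.99, 1481.09], [0.0, 0.0, 0.0, 1.0]] -0.10374137166176561 [[443.9756222    0.         314.92611681]
 [  0.         443.9756222  191.65258052]
 [  0.           0.           1.        ]]
{'time_s': 0.1, 'qpos': array([ 1.40458451e+00,  2.55666656e-01,  1.07134970e-01, -4.22793365e-04,
       -1.42387703e+00, -2.84610334e-01]), 'qvel': array([-3.94409390e-05, -1.99127914e-03,  4.08840022e-03,  1.80115999e-03,
       -6.10322592e-05,  3.80604072e-04]), 'joint_torque': array([-1.44605347e-03, -3.87606204e+01,  2.38474578e+01,  5.37785098e+00,
       -3.80475583e-03,  1.20572672e-06]), 'position': array([239.36984575, 494.63456255, 197.89774465]), 'eef_rot': array([ 9.74695019e-01, -2.23537306e-01, -1.61029688e-04,  8.17153530e-04]), 'force': array([-0.33666551, -0.21528468,  0.2304425 ]), 'moment': array([-0.00350945, -0.018383  , -0.03931821]), 'gripper_force': 0.0, 'width': 85.56519363314482}
[[ 0.9   -0.436 -0.001]
 [-0.436 -0.9   -0.002]
 [ 0.     0.002 -1.   ]]
```

View pics/scene0.png

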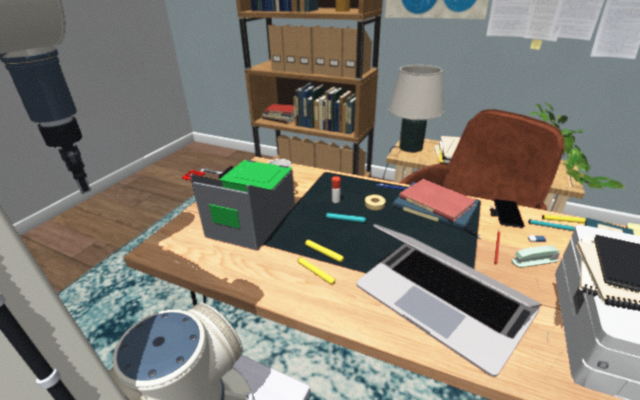

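View pics/top0.png

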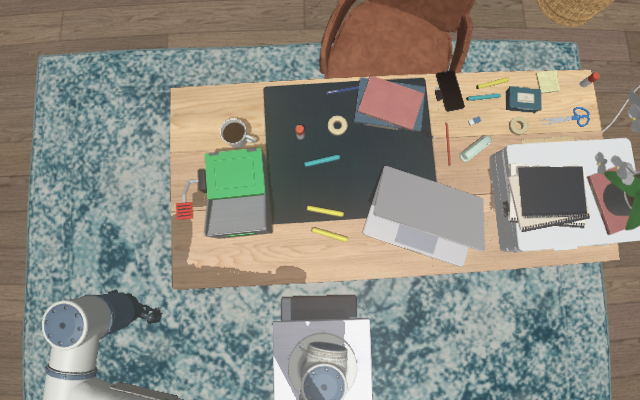

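The top view shows yellow markers at (325,211) and (330,234), a teal marker at (322,160), the bin near (237,190) with its lever at (184,211), the mug at (234,132), the glue stick at (300,131) and the laptop at about (425,215). Next I'll enlarge this for exact pixels.

```bash
python3 - <<'E'
import cv2
a=cv2.imread('pics/top0.png')[110:270,165:365]
cv2.imwrite('pics/c1.png',cv2.resize(a,None,fx=4,fy=3.75*4/3.75*0.9375,interpolation=cv2.INTER_CUBIC)[:600])
b=cv2.imread('pics/top0.png')[150:270,350:500]
cv2.imwrite('pics/c2.png',cv2.resize(b,None,fx=4,fy=4,interpolation=cv2.INTER_CUBIC))
E
```

```text
(no output)
```

View pics/c1.png

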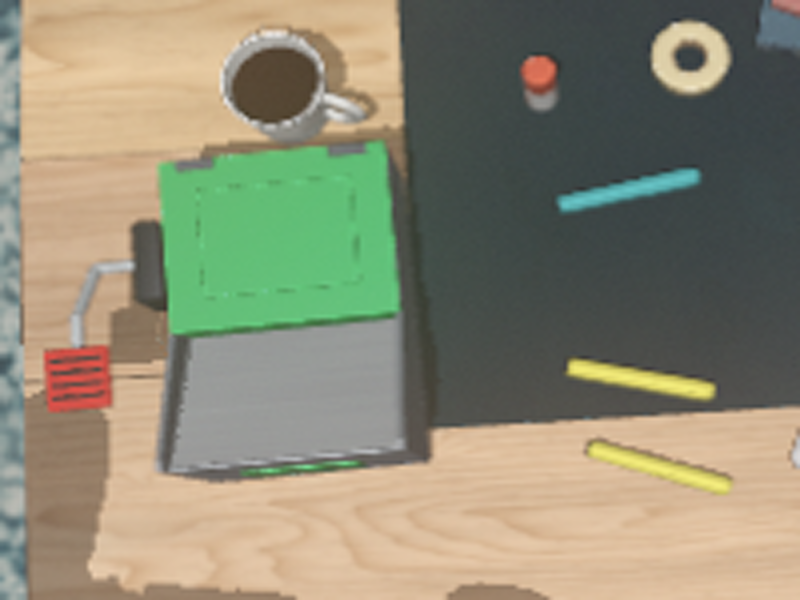

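View pics/c2.png

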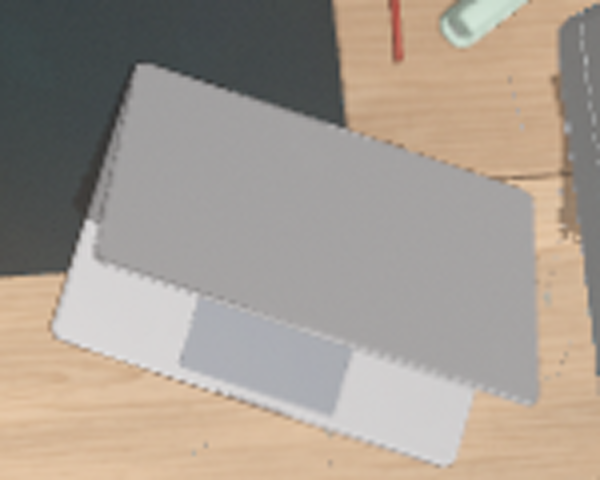

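The first crop shows the marker ends (teal 562,205–697,177; yellows 572,367–712,391 and 592,448–728,486), the lid front corners (172,333) and (400,313), and the lever pad at (78,380). The second shows the laptop base front corners (53,333) and (450,465), the free edge of the screen (95,258)–(538,404), and the hinge end (143,63)–(530,190).

```bash
cat >> h.py <<'E'
E
python3 - <<'E'
from h import *
c1=lambda x,y,z:at("top",165+x/4,110+y/3.75,z)
c2=lambda x,y,z:at("top",350+x/4,150+y/4,z)
for n,a,b in(("teal",(562,205),(697,177)),("y1",(572,367),(712,391)),("y2",(592,448),(728,486))):
    A=c1(*a,12);B=c1(*b,12);d=A-B
    print(n,((A+B)/2).round(1),np.linalg.norm(d).round(1),"yaw",np.degrees(np.arctan2(d[1],d[0])).round(1))
fl=c1(172,333,139);fr=c1(400,313,139);rl=c1(160,163,137);rr=c1(385,143,137)
print("lid",fl,fr,rl,rr); y=(fl+rl-fr-rr);yaw=np.arctan2(y[1],y[0])-np.pi/2
print("binyaw",np.degrees(yaw)); ex=np.array([np.cos(yaw),np.sin(yaw)]);ey=np.array([-ex[1],ex[0]])
m=(fl+fr+rl+rr)[:2]/4; rear=(rl+rr)[:2]/2;fm=(fl+fr)[:2]/2
print("depth",(rear-fm)@ex, "origin", m-ex*61.5, fm+ex*11)
O=m-ex*61.5
pad=c1(78,380,160);print("pad",pad,[(pad[:2]-O)@ex,(pad[:2]-O)@ey])
print("mug",c1(277,78,100),"glue",c1(539,72,88))
a,b=c2(53,333,12),c2(450,465,12);print("lapfront",a,b,np.linalg.norm(a-b))
h1,h2=c2(143,63,14),c2(530,190,14);print("hinge",h1,h2,np.linalg.norm(h1-h2))
d=(a-b);d/=np.linalg.norm(d);lx=np.array([d[1],-d[0],0]);
H=(a+b)/2+lx*238;H[2]=14;print("lx",lx,"H",H, (h1+h2)/2)
for th in np.radians(np.arange(20,60,5)):
    for sgn in(1,-1):
        P=H-lx*239*np.cos(th)+[0,0,239*np.sin(th)]+sgn*d*178
        u=proj("top",P);print(np.degrees(th).round(),((u-[350,150])*4).round(),end=' ')
    print()
E
```

```text
teal [674.3 -19.8  12. ] 117.0 yaw 101.1
y1 [504.1 -24.8  12. ] 118.2 yaw 78.0
y2 [425.9 -37.2  12. ] 117.0 yaw 71.8
lid [539.3479434  337.29202034 139.        ] [550.93174629 161.93705573 139.        ] [682.25235425 348.23087302 137.        ] [693.73219318 172.15518376 137.        ]
binyaw 3.7548149030732594
depth 143.23853864635922 origin [555.19807373 250.87633364] [556.1162325  250.33489487]
pad [500.47661321 403.83410224 160.        ] [np.float64(-44.587253620836066), np.float64(156.21297652003148)]
mug [762.8651547  263.05246298 100.        ] glue [765.14351985  52.27736747  88.        ]
lapfront [ 426.85852044 -147.35210651   12.        ] [ 306.70479804 -473.64496738   12.        ] 347.7124502549605
hinge [ 651.52278343 -233.2313872    14.        ] [ 533.96905966 -558.43317353   14.        ] 345.7962981391261
lx [ 0.93839855 -0.34555485  0.        ] H [ 590.12051533 -392.74059043   14.        ] [ 592.74592155 -395.83228037   14.        ]
20.0 [ 65. 310.] 20.0 [495. 453.] 
25.0 [ 71. 299.] 25.0 [506. 443.] 
30.0 [ 78. 285.] 30.0 [519. 432.] 
35.0 [ 85. 269.] 35.0 [531. 418.] 
40.0 [ 93. 251.] 40.0 [544. 401.] 
45.0 [102. 231.] 45.0 [557. 383.] 
50.0 [111. 209.] 50.0 [570. 362.] 
55.0 [120. 186.] 55.0 [583. 340.]
```

The pictures agree: bin origin at about (555.5, 250.5) with yaw 3.75°, three markers present, and the laptop hinge near (591, -394) with the screen at about 39°. First move: above the near yellow marker (y2).

```bash
cat >> h.py <<'E'
def go(P,ydeg=None):
    s=read_state();M=R.from_quat(s["eef_rot"]);p=s["position"]
    print("tool shift",tool(P).round(4),"from",p.round(1),end=' ')
    if ydeg is not None:
        y=M.as_matrix()[:,1];c=np.degrees(np.arctan2(y[1],y[0]));d=(ydeg-c+90)%180-90
        # level tool, y along ydeg (mod 180)
        a=np.radians(c+d);Y=np.array([np.cos(a),np.sin(a),0]);Z=np.array([0,0,-1.]);T=np.column_stack([np.cross(Y,Z),Y,Z])
        rv=np.degrees((M.inv()*R.from_matrix(T)).as_rotvec())/8
        print("rot units",rv.round(3),end=' ')
    print()
def bin2w(x,y,z):
    a=np.radians(3.75);return np.array([555.5+x*np.cos(a)-y*np.sin(a),250.5+x*np.sin(a)+y*np.cos(a),z])
E
python3 -c "
from h import *
go([426,-37,90],161.8)
go([333,229,260],161.8)"
```

```text
tool shift [0.3996 0.397  0.1086] from [239.4 494.6 197.9] rot units [ 1.0000e-02 -9.0000e-03  1.0296e+01] 
tool shift [ 0.2     0.1984 -0.0618] from [239.4 494.6 197.9] rot units [ 1.0000e-02 -9.0000e-03  1.0296e+01]
```

```bash
python3 -m crank '[[0,0,0,-0.05,0,0,0],[0,0.04,0.04,-0.062,0,0,1],[0,0.07,0.07,-0.062,0,0,2],[0,0.1,0.1,-0.062,0,0,3],[0,0.13,0.13,-0.062,0,0,4],[0,0.16,0.16,-0.062,0,0,5],[0,0.2,0.2,-0.062,0,0,6],[0,0.2,0.2,-0.062,0,0,6]]' 40; python3 -c "
from h import *
go([426,-37,90],161.8);print(read_state()['qpos'].round(2))"
```

```text
time_s: 0.9
position: [333.1, 224.2, 261.2]
eef_rot: [0.797, -0.603, 0.0, -0.0]
force: [-0.6, 0.5, 0.6]
width: 85.5
gripper_force: 0.0
tool shift [ 0.2766 -0.0183  0.1712] from [333.1 224.2 261.2] rot units [-6.000e-03  1.000e-03  4.245e+00] 
[ 0.99 -0.06 -0.09  0.   -1.54 -0.71]
```

```bash
python3 -m crank '[[0,0.045,-0.003,0.02,0,0,1],[0,0.09,-0.006,0.05,0,0,2],[0,0.135,-0.009,0.08,0,0,3],[0,0.18,-0.012,0.11,0,0,3.6],[0,0.225,-0.015,0.14,0,0,4.2],[0.3,0.277,-0.018,0.171,0,0,4.25],[0.3,0.277,-0.018,0.171,0,0,4.25],[0.3,0.277,-0.018,0.171,0,0,4.25]]'; python3 -c "
from h import *
go([426,-37,3],161.8);print(read_state()['qpos'].round(2)); snap('scene','s1.png'); im=snap('top','t1.png'); a=im[110:270,230:370]; cv2.imwrite('pics/c3.png',cv2.resize(a,None,fx=3.75,fy=3.75,interpolation=cv2.INTER_CUBIC))"
```

```text
time_s: 1.7
position: [425.3, -35.5, 86.9]
eef_rot: [-0.588, 0.809, 0.001, -0.003]
force: [0.2, -0.1, 0.7]
width: 59.7
gripper_force: 0.0
tool shift [ 0.001  -0.0016  0.0839] from [425.3 -35.5  86.9] rot units [ 0.037 -0.022  0.021] 
[ 0.29  0.09 -0.39 -0.   -1.1  -0.6 ]
```

View pics/c3.png

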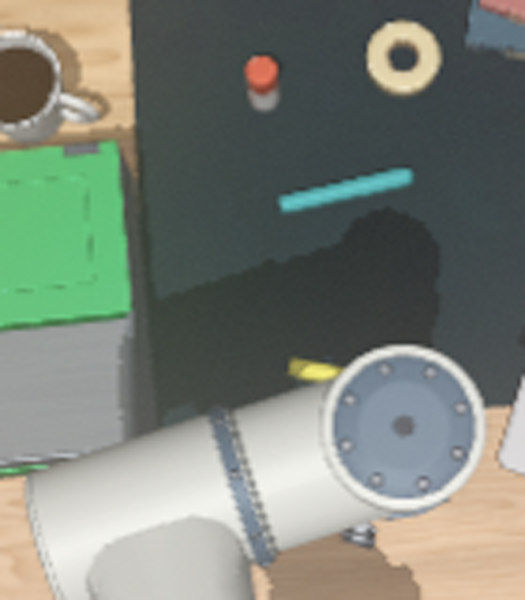

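The crop shows the arm over y2, the second yellow marker still at about (315,370), and the forearm sweeping towards the bin's near corner. I'll check clearance in the scene view before descending.

View pics/s1.png

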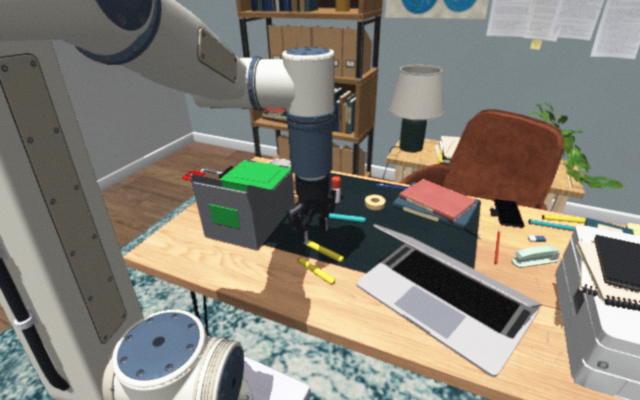

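The scene view shows the forearm well above the bin and the gripper straddling y2 at (316,270). Descend and grip.

```bash
python3 -m crank '[[0.3,0.001,-0.002,0.03,0,0,0],[0.3,0.001,-0.002,0.06,0,0,0],[0.3,0.001,-0.002,0.08,0,0,0],[0.3,0.001,-0.002,0.083,0,0,0],[0.9,0.001,-0.002,0.083,0,0,0],[0.9,0.001,-0.002,0.083,0,0,0],[0.9,0.001,-0.002,0.083,0,0,0],[0.9,0.001,-0.002,0.083,0,0,0],[0.9,0.001,-0.002,0.083,0,0,0],[0.9,0.001,-0.002,0.083,0,0,0]]' 40; python3 -m crank '[[0.9,0,0,-0.05,0,0,0],[0.9,0,0,-0.1,0,0,0],[0.9,0,0,-0.15,0,0,0],[0.9,0,0,-0.2,0,0,0],[0.9,0,0,-0.25,0,0,0],[0.9,0,0,-0.25,0,0,0]]';  python3 -c "
from h import *
go(bin2w(-78,0,250),3.75)"
```

```text
time_s: 2.8
position: [428.7, -34.7, 6.9]
eef_rot: [-0.589, 0.808, -0.0, 0.0]
force: [0.4, 0.4, -0.3]
width: 8.7
gripper_force: 0.0
time_s: 3.4
position: [431.9, -35.1, 264.0]
eef_rot: [-0.589, 0.808, -0.004, 0.006]
force: [-0.2, 0.2, -0.3]
width: 8.3
gripper_force: 0.0
tool shift [-0.2809  0.0425  0.0149] from [431.9 -35.1 264. ] rot units [-0.097  0.017 -2.698]
```

Missed: closed to 8.7 mm without force, at z = 7 rather than 3. Take a look from above.

```bash
python3 -c "
from h import *
im=snap('top','t2.png'); im2=snap('scene','s2.png')
a=cv2.resize(im[180:260,260:380],None,fx=5,fy=5,interpolation=cv2.INTER_CUBIC);b=cv2.resize(im2[200:300,280:400],None,fx=5,fy=5,interpolation=cv2.INTER_CUBIC)
cv2.imwrite('pics/c4.png',b)
hsv=cv2.cvtColor(im,cv2.COLOR_BGR2HSV);m=cv2.inRange(hsv,(22,120,110),(35,255,255))
n,l,s,c=cv2.connectedComponentsWithStats(m);print([(s[i].tolist(),c[i].round(1).tolist()) for i in range(1,n) if s[i][4]>15])"
```

```text
[([478, 78, 31, 11, 116], [493.4, 82.6])]
```

View pics/c4.png

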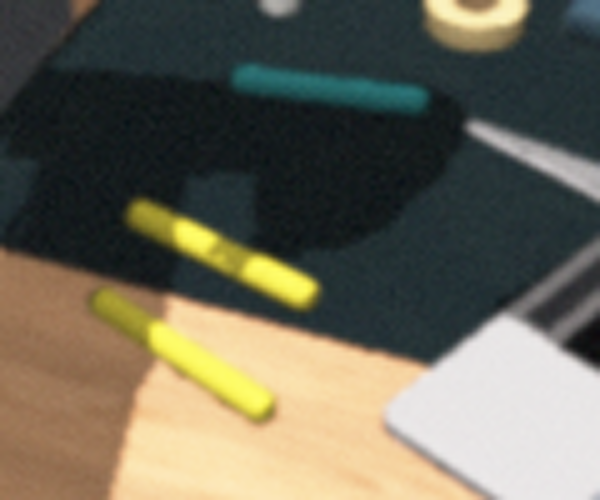

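The crop shows y2 (95,300)–(270,412), y1 (133,212)–(312,295) and teal (238,77)–(425,98), all lying free. Compute from the scene camera.

```bash
python3 -c "
from h import *
for n,a,b in(('y2',(95,300),(270,412)),('y1',(133,212),(312,295)),('teal',(238,77),(425,98))):
    A,B=[at('scene',280+p[0]/5,200+p[1]/5,10) for p in (a,b)];d=A-B
    print(n,((A+B)/2).round(1),np.linalg.norm(d).round(1),np.degrees(np.arctan2(d[1],d[0])).round(1))
for c in [(426,-37,10),(504,-25,10),(674,-20,10)]: print((proj('scene',c)-[280,200])*5)
go([426,-37,60],161.8)
"
```

```text
y2 [424.5 -39.3  10. ] 123.8 72.4
y1 [506.2 -24.9  10. ] 121.8 78.8
teal [677.9 -22.4  10. ] 117.9 102.6
[176.28273968 350.75686046]
[218.14930424 254.65031991]
[324.66506455  89.84048718]
tool shift [0.0037 0.0025 0.1977] from [429.  -34.4 257.7] rot units [-0.015  0.014  0.045]
```

```bash
python3 -m crank '[[0.4,0.004,0.003,-0.0,0,0,0],[0.4,0.004,0.003,0.05,0,0,0],[0.4,0.004,0.003,0.1,0,0,0],[0.4,0.004,0.003,0.15,0,0,0],[0.4,0.004,0.003,0.2,0,0,0],[0.4,0.004,0.003,0.24,0,0,0],[0.4,0.004,0.003,0.25,0,0,0],[0.4,0.004,0.003,0.25,0,0,0],[0.4,0.004,0.003,0.25,0,0,0]]'; python3 -c "
from h import *
go([425,-38,1],162)"
```

```text
time_s: 4.4
position: [425.7, -37.5, 8.1]
eef_rot: [-0.589, 0.808, -0.001, 0.001]
force: [-0.3, 0.6, 0.6]
width: 51.0
gripper_force: 0.0
tool shift [0.0007 0.0005 0.0071] from [425.7 -37.5   8.1] rot units [-0.015  0.004  0.026]
```

```bash
python3 -m crank '[[0.4,0.0,0.0,0.004,0,0,0],[0.6,0.0,0.0,0.006,0,0,0],[0.7,0,0,0.006,0,0,0],[0.8,0,0,0.006,0,0,0],[0.9,0,0,0.006,0,0,0],[0.95,0,0,0.006,0,0,0],[0.95,0,0,0.006,0,0,0],[0.95,0,0,0.006,0,0,0]]' 40
```

```text
time_s: 5.2
position: [424.4, -37.6, 0.7]
eef_rot: [-0.589, 0.808, 0.0, -0.0]
force: [-0.4, 0.9, 0.2]
width: 3.8
gripper_force: 0.0
```

```bash
python3 -c "
from h import *
im2=snap('scene','s3.png')
print(proj('scene',[424.4,-37.6,1]))
b=cv2.resize(im2[200:300,260:380],None,fx=5,fy=5,interpolation=cv2.INTER_CUBIC)
cv2.imwrite('pics/c5.png',b)"
```

```text
[315.28221274 273.16934069]
```

View pics/c5.png

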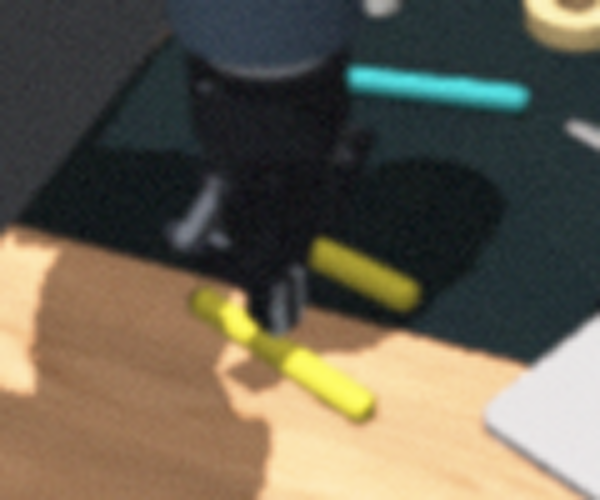

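```bash
python3 -c "
from h import *
print(proj('scene',[239.4,494.6,197.9]),proj('scene',[239.4,494.6,217.9]),proj('top',[239.4,494.6,197.9]),proj('scene',[425.3,-35.5,86.9]))
a=cv2.imread('pics/scene0.png')[140:210,40:130];b=cv2.imread('pics/s1.png')[190:290,260:380]
a=cv2.resize(a,(385,300),interpolation=cv2.INTER_CUBIC);b=cv2.resize(b,(360,300),interpolation=cv2.INTER_CUBIC)
cv2.imwrite('pics/c6.png',np.hstack([a,b]))"
```

```text
[ 89.36310064 200.2312693 ] [ 86.45891682 193.38971375] [149.51904058 301.09493944] [313.81813535 247.14948129]
```

View pics/c6.png

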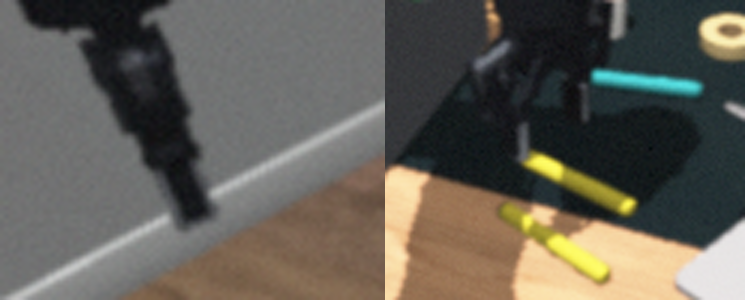

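The fingertips appear consistently about 15–20 mm higher (or further out) than the reported TCP. I'll open and lower gently, watching the force.

```bash
python3 -m crank '[[0.5,0,0,0,0,0,0],[0.5,0,0,0,0,0,0],[0.5,0,0,0,0,0,0],[0.5,0,0,0.003,0,0,0],[0.5,0,0,0.006,0,0,0],[0.5,0,0,0.006,0,0,0]]' 40;  python3 -m crank '[[0.5,0,0,0.003,0,0,0],[0.5,0,0,0.005,0,0,0],[0.5,0,0,0.005,0,0,0]]' 
```

```text
time_s: 5.85
position: [424.0, -37.7, -5.8]
eef_rot: [-0.589, 0.808, 0.0, -0.0]
force: [-0.0, -0.2, -0.4]
width: 42.7
gripper_force: 0.0
time_s: 6.15
position: [424.1, -37.6, -10.7]
eef_rot: [-0.589, 0.808, 0.0, -0.0]
force: [0.5, -0.5, -0.1]
width: 42.5
gripper_force: 0.0
```

```bash
python3 -m crank '[[0.5,0,0,0.003,0,0,0],[0.5,0,0,0.005,0,0,0],[0.5,0,0,0.005,0,0,0]]';  python3 -m crank '[[0.6,0,0,0,0,0,0],[0.7,0,0,0,0,0,0],[0.8,0,0,0,0,0,0],[0.9,0,0,0,0,0,0],[0.9,0,0,0,0,0,0],[0.9,0,0,0,0,0,0]]' 
```

```text
time_s: 6.45
position: [424.2, -37.6, -15.6]
eef_rot: [-0.589, 0.808, 0.0, -0.0]
force: [0.6, 0.6, -0.3]
width: 42.9
gripper_force: 0.0
time_s: 7.05
position: [424.9, -37.5, -15.1]
eef_rot: [-0.589, 0.808, -0.0, 0.0]
force: [1.0, -0.3, 2.3]
width: 8.3
gripper_force: 1.1
```

```bash
python3 -c "
from h import *
im2=snap('scene','s4.png');im=snap('top','t4.png')
b=cv2.resize(im2[220:300,270:370],(600,480),interpolation=cv2.INTER_CUBIC)
cv2.imwrite('pics/c7.png',b)"
```

```text
(no output)
```

View pics/c7.png

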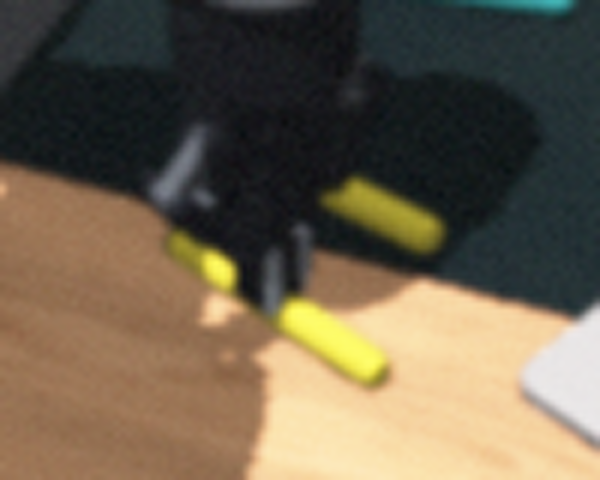

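The crop shows both tips over the marker's upper edge at about (265,305); xy is right, so they just need to go lower. The reported z is offset by about 25–30 mm. Open and descend further.

```bash
python3 -m crank '[[0.5,0,0,-0.005,0,0,0],[0.5,0,0,-0.005,0,0,0],[0.5,0,0,-0.005,0,0,0],[0.5,0,0,0.003,0,0,0],[0.5,0,0,0.006,0,0,0],[0.5,0,0,0.008,0,0,0],[0.5,0,0,0.008,0,0,0]]' 40;  python3 -m crank '[[0.6,0,0,0,0,0,0],[0.7,0,0,0,0,0,0],[0.8,0,0,0,0,0,0],[0.9,0,0,0,0,0,0],[0.9,0,0,0,0,0,0],[0.9,0,0,0,0,0,0]]'
```

```text
time_s: 7.85
position: [424.0, -37.7, -23.8]
eef_rot: [-0.589, 0.808, 0.0, -0.001]
force: [0.3, -0.8, 0.7]
width: 42.5
gripper_force: 0.0
time_s: 8.45
position: [424.7, -37.6, -23.0]
eef_rot: [-0.589, 0.808, -0.0, 0.0]
force: [-2.2, 1.4, 5.1]
width: 15.7
gripper_force: 40.3
```

Gripped (15.7 mm, 40 N), so true tip z ≈ reported + 24. Raise and carry to above the chute.

```bash
python3 -m crank '[[0.9,0,0,-0.03,0,0,0],[0.9,0,0,-0.08,0,0,0],[0.9,0,0,-0.13,0,0,0],[0.9,0,0,-0.18,0,0,0],[0.9,0,0,-0.23,0,0,0],[0.9,0,0,-0.25,0,0,0],[0.9,0,0,-0.25,0,0,0]]' 40;  python3 -c "
from h import *
go(bin2w(-75,0,230),3.75)"
```

```text
time_s: 9.15
position: [426.2, -37.4, 229.9]
eef_rot: [-0.589, 0.808, -0.001, 0.003]
force: [0.1, 0.5, -1.0]
width: 15.4
gripper_force: 39.8
tool shift [-0.286   0.0348  0.0006] from [426.2 -37.4 229.9] rot units [-0.047  0.014 -2.697]
```

```bash
python3 -m crank '[[0.9,-0.04,0.005,0,0,0,-0.4],[0.9,-0.08,0.01,0,0,0,-0.8],[0.9,-0.12,0.015,0,0,0,-1.2],[0.9,-0.16,0.02,0,0,0,-1.6],[0.9,-0.2,0.025,0,0,0,-2],[0.9,-0.24,0.03,0,0,0,-2.4],[0.9,-0.27,0.033,0,0,0,-2.7],[0.9,-0.286,0.035,0,0,0,-2.7],[0.9,-0.286,0.035,0,0,0,-2.7]]' 40;  python3 -c "
from h import *
go(bin2w(-75,0,151),3.75); im=snap('scene','s5.png')
b=cv2.resize(im[100:260,160:360],(800,600)[:2] if 0 else (750,600),interpolation=cv2.INTER_CUBIC)
cv2.imwrite('pics/c8.png',b)"
```

```text
time_s: 10.05
position: [478.2, 246.6, 224.6]
eef_rot: [0.73, -0.683, -0.0, 0.002]
force: [0.4, 0.1, 0.2]
width: 15.6
gripper_force: 39.8
tool shift [ 0.0011 -0.0026  0.0736] from [478.2 246.6 224.6] rot units [ 0.022 -0.012  0.008]
```

View pics/c8.png

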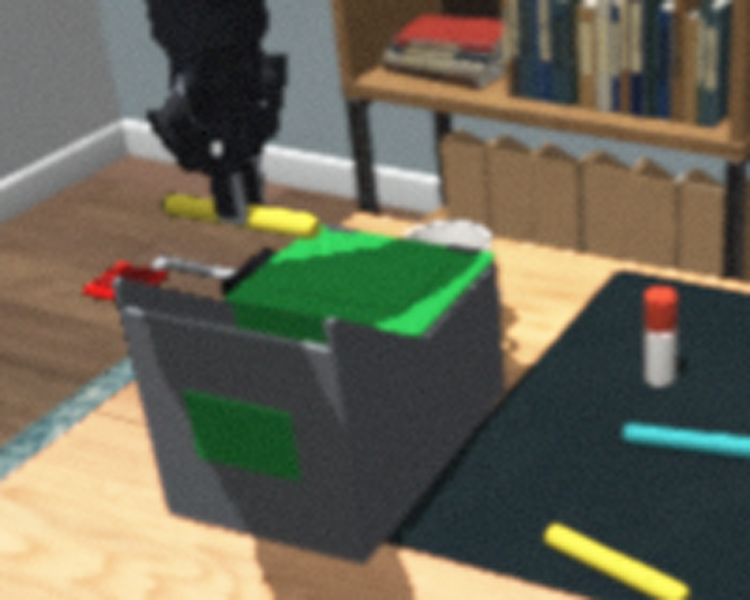

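The marker hangs level across the chute, at crop (240,215) = px (224,157). Lower and release.

```bash
python3 -m crank '[[0.9,0.001,-0.003,0.03,0,0,0],[0.9,0.001,-0.003,0.05,0,0,0],[0.9,0.001,-0.003,0.065,0,0,0],[0.9,0.001,-0.003,0.07,0,0,0],[0.9,0.001,-0.003,0.07,0,0,0]]' 40;  python3 -c "
from h import *
print([proj('scene',[478,246.6,z]).round(1) for z in (224,240,255,260)]);go(bin2w(-75,0,151),3.75)"
```

```text
time_s: 10.6
position: [481.4, 243.4, 156.4]
eef_rot: [0.73, -0.684, 0.0, 0.001]
force: [1.6, -0.8, -0.0]
width: 15.7
gripper_force: 39.8
[array([226.1, 167.9]), array([225.2, 162.5]), array([224.3, 157.4]), array([224. , 155.7])]
tool shift [-0.0022  0.0006  0.0054] from [481.4 243.4 156.4] rot units [ 0.006 -0.006 -0.006]
```

```bash
python3 -m crank '[[0.9,-0.002,0,0.004,0,0,0],[0.9,-0.002,0,0.008,0,0,0],[0.9,-0.002,0,0.008,0,0,0]]' 40; python3 -m crank '[[0.8,0,0,0,0,0,0],[0.75,0,0,0,0,0,0],[0.7,0,0,0,0,0,0],[0.7,0,0,0,0,0,0],[0.7,0,0,-0.04,0,0,0],[0.7,0,0,-0.08,0,0,0],[0.7,0,0,-0.11,0,0,0],[0.5,0,0,-0.11,0,0,0]]';  python3 -c "
from h import *
im=snap('top','t5.png')
hsv=cv2.cvtColor(im,cv2.COLOR_BGR2HSV)
for lo,hi in(((22,90,60),(36,255,255)),((84,90,60),(100,255,255))):
    m=cv2.inRange(hsv,lo,hi);m[:,:165]=0;m[:,360:]=0
    n,l,s,c=cv2.connectedComponentsWithStats(m);print([(s[i].tolist(),c[i].round(1).tolist()) for i in range(1,n) if s[i][4]>12])
go([505,-25,30],168.5)
"
```

```text
time_s: 10.9
position: [481.4, 246.6, 148.5]
eef_rot: [0.73, -0.683, -0.0, 0.0]
force: [0.5, -0.2, -0.3]
width: 15.6
gripper_force: 39.8
time_s: 11.7
position: [483.7, 247.5, 263.8]
eef_rot: [0.73, -0.683, 0.001, -0.005]
force: [0.4, 0.4, 0.4]
width: 38.9
gripper_force: 0.0
[([231, 196, 26, 8, 134], [243.9, 199.6]), ([306, 205, 38, 12, 204], [324.9, 210.8])]
[([304, 155, 36, 12, 190], [321.9, 160.3])]
tool shift [ 0.2739 -0.0035  0.2302] from [482.6 247.3 261. ] rot units [-0.027  0.026  1.909]
```

Marker y2 is on the chute at px (244,200). Now y1.

```bash
python3 -m crank '[[0.5,0.045,0,0,0,0,0.5],[0.5,0.09,0,0,0,0,1],[0.5,0.135,-0.002,0.02,0,0,1.5],[0.5,0.18,-0.003,0.05,0,0,1.9],[0.5,0.225,-0.003,0.09,0,0,1.9],[0.5,0.274,-0.003,0.13,0,0,1.9],[0.5,0.274,-0.003,0.18,0,0,1.9],[0.5,0.274,-0.003,0.23,0,0,1.9],[0.5,0.274,-0.003,0.23,0,0,1.9]]';  python3 -c "
from h import *
print(at('top',324.9,210.8,15)); go([505,-25,-23],168.5)"
```

```text
time_s: 12.65
position: [497.9, -28.1, 23.1]
eef_rot: [-0.632, 0.775, 0.003, -0.004]
force: [-0.4, 0.7, 0.2]
width: 43.0
gripper_force: 0.0
[504.7545811  -22.80931875  15.        ]
tool shift [-0.0046 -0.0068  0.046 ] from [497.9 -28.1  23.1] rot units [ 0.065 -0.018 -0.011]
```

```bash
python3 -m crank '[[0.5,0,0,0,0,0,0],[0.5,0,0,0,0,0,0],[0.5,0,0,0,0,0,0]]';  python3 -c "
from h import *
go([505,-24,-23],168.5)"
```

```text
time_s: 12.95
position: [504.0, -26.2, 30.3]
eef_rot: [-0.633, 0.774, -0.001, 0.001]
force: [-0.2, 0.5, 0.2]
width: 42.4
gripper_force: 0.0
tool shift [-0.0023 -0.0004  0.0533] from [504.  -26.2  30.3] rot units [-0.021  0.007  0.014]
```

```bash
python3 -m crank '[[0.5,-0.002,0,0.03,0,0,0],[0.5,-0.002,0,0.045,0,0,0],[0.5,-0.002,0,0.053,0,0,0],[0.5,-0.002,0,0.053,0,0,0],[0.6,-0.002,0,0.053,0,0,0],[0.7,-0.002,0,0.053,0,0,0],[0.8,-0.002,0,0.053,0,0,0],[0.9,-0.002,0,0.053,0,0,0],[0.9,-0.002,0,0.053,0,0,0],[0.9,-0.002,0,0.053,0,0,0]]' 40
```

```text
time_s: 13.95
position: [504.0, -24.5, -23.2]
eef_rot: [-0.633, 0.774, -0.001, 0.001]
force: [-0.3, -0.1, 1.9]
width: 16.4
gripper_force: 25.4
```

```bash
python3 -m crank '[[0.9,0,0,0,0,0,0],[0.9,0,0,0,0,0,0],[0.9,0,0,-0.05,0,0,0],[0.9,0,0,-0.1,0,0,0],[0.9,0,0,-0.15,0,0,0],[0.9,0,0,-0.2,0,0,0],[0.9,0,0,-0.25,0,0,0],[0.9,0,0,-0.26,0,0,0],[0.9,0,0,-0.26,0,0,0]]' 40;  python3 -c "
from h import *
go(bin2w(-75,0,230),3.75)"
```

```text
time_s: 14.85
position: [504.1, -24.4, 237.9]
eef_rot: [-0.633, 0.774, -0.001, 0.002]
force: [0.5, -0.1, -1.0]
width: 15.7
gripper_force: 41.0
tool shift [-0.26    0.0765  0.0081] from [504.1 -24.4 237.9] rot units [-0.034  0.011 -1.897]
```

```bash
python3 -m crank '[[0.9,-0.04,0.012,0,0,0,-0.3],[0.9,-0.08,0.024,0,0,0,-0.6],[0.9,-0.12,0.036,0,0,0,-0.9],[0.9,-0.16,0.048,0,0,0,-1.2],[0.9,-0.2,0.06,0,0,0,-1.5],[0.9,-0.24,0.072,0.0,0,0,-1.9],[0.9,-0.26,0.077,0.03,0,0,-1.9],[0.9,-0.26,0.077,0.05,0,0,-1.9],[0.9,-0.26,0.077,0.05,0,0,-1.9],[0.9,-0.26,0.077,0.05,0,0,-1.9]]' 40;  python3 -c "
from h import *
go(bin2w(-75,0,149),3.75)"
```

```text
time_s: 15.85
position: [478.8, 244.7, 185.0]
eef_rot: [0.73, -0.684, 0.0, 0.001]
force: [0.6, 0.2, 0.3]
width: 15.6
gripper_force: 41.0
tool shift [-0.0008 -0.002   0.036 ] from [478.8 244.7 185. ] rot units [ 0.011 -0.013  0.002]
```

```bash
python3 -m crank '[[0.9,-0.001,-0.001,0.02,0,0,0],[0.9,-0.001,-0.001,0.034,0,0,0],[0.9,-0.001,-0.001,0.036,0,0,0],[0.9,-0.001,-0.001,0.036,0,0,0]]' 40; python3 -m crank '[[0.8,0,0,0,0,0,0],[0.75,0,0,0,0,0,0],[0.7,0,0,0,0,0,0],[0.7,0,0,0,0,0,0],[0.7,0,0,-0.04,0,0,0],[0.7,0,0,-0.08,0,0,0],[0.7,0,0,-0.11,0,0,0],[0.5,0,0,-0.11,0,0,0],[0.5,0,0,-0.11,0,0,0]]';  cat >> h.py <<'E'
def blobs(im):
    hsv=cv2.cvtColor(im,cv2.COLOR_BGR2HSV)
    for lo,hi in(((22,90,60),(36,255,255)),((84,90,60),(100,255,255))):
        m=cv2.inRange(hsv,lo,hi);m[:,:165]=0;m[:,400:]=0
        n,l,s,c=cv2.connectedComponentsWithStats(m)
        for i in range(1,n):
            if s[i][4]>12:
                q=np.argwhere(l==i)[:,::-1].astype(np.float32);(cx,cy),_,_=cv2.minAreaRect(q)
                v=cv2.fitLine(q,cv2.DIST_L2,0,.01,.01).ravel();A=at('top',cx+v[0],cy+v[1],14);B=at('top',cx-v[0],cy-v[1],14);d=A-B
                print(s[i].tolist(),np.round([cx,cy],1),'world',at('top',cx,cy,14).round(1),'axis',np.degrees(np.arctan2(d[1],d[0])).round(1)%180)
E
python3 -c "
from h import *
blobs(snap('top','t6.png'))
go([675,-20,60],191.5)"
```

```text
time_s: 16.25
position: [480.6, 246.2, 150.7]
eef_rot: [0.73, -0.684, 0.0, -0.0]
force: [-0.5, -0.4, -0.2]
width: 16.1
gripper_force: 41.0
time_s: 17.15
position: [480.1, 246.9, 260.1]
eef_rot: [0.73, -0.683, -0.0, -0.001]
force: [-0.2, -0.2, -0.6]
width: 42.6
gripper_force: 0.0
[231, 196, 26, 11, 222] [243.8 201.5] world [543.6 246.5  14. ] axis 94.4
[304, 155, 36, 12, 189] [321.7 160.4] world [675.5 -17.6  14. ] axis 101.6
tool shift [ 0.2788 -0.1776  0.1989] from [479.6 246.5 259. ] rot units [ 0.007 -0.    -0.966]
```

```bash
python3 -m crank '[[0.5,0.035,-0.022,0,0,0,-0.2],[0.5,0.07,-0.044,0,0,0,-0.4],[0.5,0.105,-0.066,0,0,0,-0.6],[0.5,0.14,-0.088,0,0,0,-0.8],[0.5,0.175,-0.11,0,0,0,-0.97],[0.5,0.21,-0.132,0.02,0,0,-0.97],[0.5,0.245,-0.154,0.06,0,0,-0.97],[0.5,0.279,-0.178,0.1,0,0,-0.97],[0.5,0.279,-0.178,0.15,0,0,-0.97],[0.5,0.279,-0.178,0.19,0,0,-0.97]]'; python3 -m crank '[[0.5,0,0,0,0,0,0],[0.5,0,0,0,0,0,0],[0.5,0,0,0,0,0,0]]'; python3 -c "
from h import *
go([675.5,-19,-23],191.5);print(read_state()['qpos'].round(2))"
```

```text
time_s: 18.2
position: [675.6, -22.0, 67.5]
eef_rot: [0.774, -0.633, -0.001, 0.001]
force: [0.5, 1.0, 0.0]
width: 42.8
gripper_force: 0.0
time_s: 18.5
position: [678.0, -19.8, 74.8]
eef_rot: [0.775, -0.632, 0.002, -0.002]
force: [0.6, 0.1, 0.3]
width: 42.7
gripper_force: 0.0
tool shift [-0.0015  0.0028  0.0978] from [678.  -19.8  74.8] rot units [-0.039 -0.01   0.012] 
[ 0.2   0.56  0.25  0.   -1.26  0.  ]
```

```bash
python3 -m crank '[[0.5,-0.002,0.003,0.03,0,0,0],[0.5,-0.002,0.003,0.06,0,0,0],[0.5,-0.002,0.003,0.08,0,0,0],[0.5,-0.002,0.003,0.08,0,0,0],[0.5,-0.002,0.003,0.08,0,0,0],[0.5,-0.002,0.003,0.08,0,0,0]]'; python3 -c "
from h import *
go([675.5,-19,-23],191.5);blobs(snap('top','t7.png'))"
```

```text
time_s: 19.1
position: [674.8, -18.5, -5.6]
eef_rot: [0.775, -0.632, 0.002, -0.002]
force: [0.4, -0.4, -0.2]
width: 43.1
gripper_force: 0.0
tool shift [ 0.0007 -0.0005  0.0174] from [674.8 -18.5  -5.6] rot units [-0.038 -0.006  0.008] 
[217, 197, 37, 12, 314] [234.9 202.5] world [541.1 276.3  14. ] axis 94.3
[332, 155, 8, 6, 27] [335.4 157.3] world [685.2 -64.2  14. ] axis 121.5
[306, 161, 13, 5, 48] [312. 163.] world [667.7  15.5  14. ] axis 94.6
```

```bash
python3 -m crank '[[0.5,0,0,0.01,0,0,0],[0.5,0,0,0.017,0,0,0],[0.5,0,0,0.017,0,0,0],[0.6,0,0,0.017,0,0,0],[0.7,0,0,0.017,0,0,0],[0.8,0,0,0.017,0,0,0],[0.9,0,0,0.017,0,0,0],[0.9,0,0,0.017,0,0,0],[0.9,0,0,0.017,0,0,0],[0.9,0,0,0.017,0,0,0]]' 40; python3 -c "
from h import *
go([675.5,-19,-23],191.5)"
```

```text
time_s: 20.15
position: [673.0, -18.7, -25.4]
eef_rot: [0.775, -0.632, 0.0, -0.0]
force: [-0.2, 0.7, 3.0]
width: 15.8
gripper_force: 40.9
tool shift [ 0.0008 -0.0024 -0.0024] from [673.  -18.7 -25.4] rot units [-0.007 -0.001  0.005]
```

Gripped the teal marker. Lift and carry.

```bash
python3 -m crank '[[0.9,0,0,-0.04,0,0,0],[0.9,0,0,-0.09,0,0,0],[0.9,0,0,-0.14,0,0,0],[0.9,0,0,-0.19,0,0,0],[0.9,0,0,-0.24,0,0,0],[0.9,0,0,-0.27,0,0,0],[0.9,0,0,-0.27,0,0,0],[0.9,0,0,-0.27,0,0,0]]' 40;  python3 -c "
from h import *
go(bin2w(-80,0,245),3.75)"
```

```text
time_s: 20.95
position: [672.6, -18.5, 244.1]
eef_rot: [0.775, -0.632, -0.0, -0.0]
force: [0.5, 0.2, -1.7]
width: 15.9
gripper_force: 40.5
tool shift [-0.2978  0.1402 -0.0007] from [672.6 -18.5 244.1] rot units [-0.003  0.006  0.973]
```

```bash
python3 -m crank '[[0.9,-0.037,0.017,0,0,0,0.1],[0.9,-0.074,0.034,0,0,0,0.2],[0.9,-0.111,0.052,0,0,0,0.4],[0.9,-0.148,0.07,0,0,0,0.6],[0.9,-0.185,0.087,0,0,0,0.8],[0.9,-0.222,0.105,0,0,0,0.97],[0.9,-0.26,0.123,0,0,0,0.97],[0.9,-0.298,0.14,0.02,0,0,0.97],[0.9,-0.298,0.14,0.05,0,0,0.97],[0.9,-0.298,0.14,0.05,0,0,0.97]]' 40; python3 -m crank '[[0.9,0,0,0,0,0,0],[0.9,0,0,0,0,0,0]]';  python3 -c "
from h import *
go(bin2w(-80,0,154),3.75)"
```

```text
time_s: 21.95
position: [471.9, 244.3, 188.6]
eef_rot: [0.731, -0.683, -0.001, 0.005]
force: [-0.9, -0.2, -0.8]
width: 16.2
gripper_force: 40.5
time_s: 22.15
position: [476.9, 244.8, 195.2]
eef_rot: [0.73, -0.684, 0.0, -0.001]
force: [0.3, -1.0, 0.3]
width: 15.9
gripper_force: 40.5
tool shift [-0.0006  0.0012  0.0412] from [476.9 244.8 195.2] rot units [-0.01   0.001 -0.006]
```

```bash
python3 -m crank '[[0.9,0,0.001,0.02,0,0,0],[0.9,0,0.001,0.035,0,0,0],[0.9,0,0.001,0.041,0,0,0],[0.9,0,0.001,0.041,0,0,0]]' 40; python3 -m crank '[[0.8,0,0,0,0,0,0],[0.75,0,0,0,0,0,0],[0.7,0,0,0,0,0,0],[0.7,0,0,0,0,0,0],[0.7,0,0,-0.04,0,0,0],[0.7,0,0,-0.08,0,0,0],[0.7,0,0,-0.11,0,0,0],[0.7,0,0,-0.11,0,0,0]]';  python3 -c "
from h import *
blobs(snap('top','t8.png'))
P=bin2w(-45,157,205);print(P);go(P,3.75);print(read_state()['qpos'].round(2))"
```

```text
time_s: 22.55
position: [475.3, 244.7, 153.2]
eef_rot: [0.73, -0.684, 0.0, 0.0]
force: [0.4, -0.0, 0.0]
width: 15.7
gripper_force: 40.5
time_s: 23.35
position: [476.9, 246.1, 268.4]
eef_rot: [0.73, -0.683, 0.001, -0.005]
force: [0.6, -0.2, 0.4]
width: 25.6
gripper_force: 0.0
[230, 196, 27, 10, 188] [243.3 200.7] world [546.  248.1  14. ] axis 94.2
[233, 204, 25, 6, 95] [245.1 207.1] world [524.4 242.2  14. ] axis 93.8
[500.32805717 404.22071013 205.        ]
tool shift [-0.1562 -0.0346  0.0612] from [475.8 245.9 265.5] rot units [-0.031  0.022  0.003] 
[ 0.77  0.21  0.22  0.   -1.57 -0.7 ]
```

All three markers are on the chute. Now to the lever pad with shut fingers.

```bash
python3 -m crank '[[1,-0.04,-0.01,0,0,0,0],[1,-0.08,-0.02,0,0,0,0],[1,-0.12,-0.03,0.0,0,0,0],[1,-0.156,-0.035,0.02,0,0,0],[1,-0.156,-0.035,0.06,0,0,0],[1,-0.156,-0.035,0.08,0,0,0],[1,-0.156,-0.035,0.08,0,0,0],[1,-0.156,-0.035,0.08,0,0,0]]';python3 -m crank '[[1,0,0,0,0,0,0],[1,0,0,0,0,0,0]]';  python3 -c "
from h import *
blobs(snap('top','t9.png'))
P=bin2w(-45,157,136);go(P,3.75)"
```

```text
time_s: 24.2
position: [499.7, 402.8, 183.3]
eef_rot: [0.73, -0.683, 0.0, 0.0]
force: [-0.1, -0.5, 0.5]
width: -0.1
gripper_force: 0.0
time_s: 24.4
position: [500.2, 403.5, 184.9]
eef_rot: [0.73, -0.684, -0.0, -0.002]
force: [-0.1, -0.5, 0.2]
width: 0.2
gripper_force: 0.0
[217, 196, 40, 12, 294] [236.5 201.4] world [544.3 270.9  14. ] axis 95.0
[218, 204, 40, 8, 170] [237.6 208. ] world [522.1 267.4  14. ] axis 94.3
tool shift [-0.0007 -0.0003  0.0486] from [500.  403.4 184.6] rot units [-0.013  0.014  0.001]
```

```bash
python3 -m crank '[[1,0,0,0.03,0,0,0],[1,0,0,0.045,0,0,0],[1,0,0,0.052,0,0,0],[1,0,0,0.055,0,0,0],[1,0,0,0.055,0,0,0]]'
```

```text
time_s: 24.95
position: [499.9, 403.3, 128.8]
eef_rot: [0.73, -0.683, 0.0, -0.001]
force: [-0.3, 0.2, -0.7]
width: 0.1
gripper_force: 0.0
```

```bash
python3 -m crank '[[1,0,0.002,0.008,0,0,0],[1,0,0.004,0.014,0,0,0],[1,0,0.005,0.02,0,0,0],[1,0,0.006,0.026,0,0,0],[1,0,0.007,0.029,0,0,0],[1,0,0.007,0.029,0,0,0]]'
```

```text
time_s: 25.55
position: [493.0, 403.3, 100.9]
eef_rot: [0.73, -0.683, 0.0, -0.001]
force: [-2.8, -0.7, 6.1]
width: 0.1
gripper_force: 2.9
```

```bash
python3 -m crank '[[1,0,0.001,0.003,0,0,0],[1,0,0.001,0.005,0,0,0],[1,0,0.001,0.005,0,0,0],[1,0,0.001,0.005,0,0,0],[1,0,0.001,0.005,0,0,0],[1,0,0.001,0.005,0,0,0],[1,0,0.001,0.005,0,0,0],[1,0,0.001,0.005,0,0,0],[1,0,0.001,0.005,0,0,0],[1,0,0.001,0.005,0,0,0]]'; python3 -c "
from h import *
im=snap('top','t10.png');blobs(im)
g=cv2.inRange(cv2.cvtColor(im,cv2.COLOR_BGR2HSV),(50,120,60),(75,255,255));q=np.argwhere(g);print(q.min(0),q.max(0))
cv2.imwrite('pics/c9.png',np.hstack([cv2.resize(im[120:250,160:300],(400,371),interpolation=cv2.INTER_CUBIC),cv2.resize(snap('scene','s10.png')[130:250,150:300],(400,371))]))"
```

```text
time_s: 26.55
position: [491.8, 402.9, 94.3]
eef_rot: [0.73, -0.683, 0.0, -0.0]
force: [2.0, 1.2, 5.0]
width: -0.2
gripper_force: 2.0
[222, 176, 37, 8, 163] [239.9 179.4] world [618.5 259.2  14. ] axis 94.2
[159 197] [180 257]
```

View pics/c9.png

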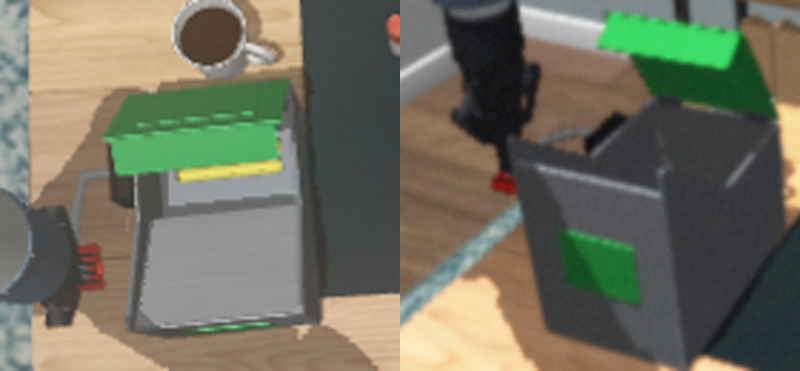

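The lid is fully raised, the chute is empty and the markers are in the pit (a yellow one shows at (230,172)). Release the lever and lift away.

```bash
python3 -m crank '[[1,0,-0.003,-0.01,0,0,0],[1,0,-0.006,-0.022,0,0,0],[1,0,-0.008,-0.04,0,0,0],[1,0,-0.008,-0.06,0,0,0],[1,0,-0.008,-0.1,0,0,0],[1,0,-0.008,-0.15,0,0,0],[1,0,-0.008,-0.18,0,0,0],[1,0,-0.008,-0.18,0,0,0],[1,0,-0.008,-0.18,0,0,0]]'; python3 -c "
from h import *
im=snap('top','t11.png');blobs(im)
g=cv2.inRange(cv2.cvtColor(im,cv2.COLOR_BGR2HSV),(50,120,60),(75,255,255));q=np.argwhere(g);print(q.min(0),q.max(0))
im0=cv2.imread('pics/top0.png');g=cv2.inRange(cv2.cvtColor(im0,cv2.COLOR_BGR2HSV),(50,120,60),(75,255,255));q=np.argwhere(g);print(q.min(0),q.max(0))
s=read_state();print(s['position'],s['qpos'].round(2))
H=np.array([591.4,-394.3,14]);lx=np.array([.9384,-.3456,0]);d=np.array([.3456,.9384,0])
# tool pose: z = lx*sin(t)-up*cos(t)
for k in (40,):
  for t in (35,45,55):
    z=lx*np.sin(np.radians(t))-np.array([0,0,1])*np.cos(np.radians(t))
    M=R.from_quat(s['eef_rot'])
    for y in (d,-d):
      T=R.from_matrix(np.column_stack([np.cross(y,z),y,z]));print(t,((M.inv()*T).as_rotvec(degrees=True)/8).round(2))
    x=d
    for x in (d,-d):
      T=R.from_matrix(np.column_stack([x,np.cross(z,x),z]));print(t,'x',((M.inv()*T).as_rotvec(degrees=True)/8).round(2))
"
```

```text
time_s: 27.55
position: [499.0, 402.9, 273.8]
eef_rot: [0.73, -0.683, -0.0, 0.001]
force: [0.1, 0.2, -1.2]
width: -0.0
gripper_force: 0.0
[148 206] [234 264]
[148 206] [198 263]
[498.71429992 402.70551813 272.56511602] [ 0.92  0.45  0.57 -0.   -1.7  -0.86]
35 [ 4.33 -2.84 13.74]
35 [ 2.54  3.88 -7.97]
35 x [ -1.23   5.92 -18.68]
35 x [4.33 0.9  2.91]
45 [ 5.55 -3.64 13.4 ]
45 [ 3.26  4.98 -7.79]
45 x [ -1.58   7.55 -18.15]
45 x [5.56 1.16 2.85]
55 [ 6.76 -4.42 12.98]
55 [ 3.97  6.08 -7.57]
55 x [ -1.92   9.14 -17.5 ]
55 x [6.79 1.42 2.77]
```

The lid is shut again (same green outline as at the start). Now the laptop: compute a staging pose in front of it, tool tilted 40° towards the hinge.

```bash
cat >> h.py <<'E'
H=np.array([591.4,-394.3,14]);LX=np.array([.9384,-.3456,0]);LD=np.array([.3456,.9384,0]);UZ=np.array([0,0,1.])
def lap(l,z,s=60,off=(8,-21)): return H*[1,1,0]+LX*(l+off[0])+LD*s+UZ*(z+off[1])
def rel(P,t):
    s=read_state();z=LX*np.sin(np.radians(t))-UZ*np.cos(np.radians(t));x=-LD
    T=R.from_matrix(np.column_stack([x,np.cross(z,x),z]));M=R.from_quat(s['eef_rot'])
    print('shift',tool(P).round(4),'rot',((M.inv()*T).as_rotvec(degrees=True)/8).round(2),'from',s['position'].round(1),s['qpos'].round(2))
E
python3 -c "
from h import *
rel(lap(-270,220),40)"
```

```text
shift [0.6399 0.1747 0.0753] rot [4.95 1.03 2.88] from [498.7 402.7 272.6] [ 0.92  0.45  0.57 -0.   -1.7  -0.86]
```

```bash
python3 -m crank '[[1,0.045,0.012,0,0,0,0.3],[1,0.09,0.024,0,0,0,0.6],[1,0.135,0.036,0,0,0,0.9],[1,0.18,0.048,0,0,0,1.2],[1,0.225,0.06,0,0,0,1.5],[1,0.27,0.073,0,0,0,1.8],[1,0.315,0.085,0,0,0,2.1],[1,0.36,0.098,0,0,0,2.4],[1,0.4,0.11,0,0,0,2.7],[1,0.43,0.117,0,0,0,2.9]]'; python3 -c "
from h import *
rel(lap(-270,220),40)"
```

```text
time_s: 28.6
position: [408.8, -35.8, 272.8]
eef_rot: [-0.577, 0.817, 0.001, -0.002]
force: [1.2, -0.3, 1.0]
width: 0.0
gripper_force: 0.0
shift [ 0.2135 -0.031   0.0741] rot [5.02 0.02 0.08] from [408.8 -35.8 272.8] [ 0.3  -0.04 -0.04 -0.   -1.57 -0.64]
```

```bash
python3 -m crank '[[1,0.035,-0.005,0.01,0.7,0,0],[1,0.07,-0.01,0.02,1.4,0,0],[1,0.105,-0.015,0.03,2.1,0,0],[1,0.14,-0.02,0.04,2.8,0,0],[1,0.175,-0.025,0.055,3.5,0,0],[1,0.213,-0.031,0.074,4.2,0,0],[1,0.213,-0.031,0.074,5,0,0],[1,0.213,-0.031,0.074,5,0,0],[1,0.213,-0.031,0.074,5,0,0]]'; python3 -c "
from h import *
rel(lap(-265,110),40);s=read_state();P=s['position'];z=R.from_quat(s['eef_rot']).as_matrix()[:,2];print(P,z)
print(proj('scene',P),'zbias',proj('scene',P+[0,0,24]),'toollen',proj('scene',P-24*z))
im=snap('scene','s12.png');b=im[140:290,270:450];cv2.imwrite('pics/c10.png',cv2.resize(b,(720,600),interpolation=cv2.INTER_CUBIC))"
```

```text
time_s: 29.5
position: [367.0, -245.0, 197.4]
eef_rot: [-0.543, 0.768, -0.278, 0.196]
force: [1.0, 0.8, 0.6]
width: -0.3
gripper_force: 0.0
shift [0.0025 0.0654 0.0866] rot [0.03 0.05 0.07] from [ 367.  -245.   197.4] [-0.1  -0.49 -0.87  0.31 -0.53 -0.46]
[ 367.02184404 -245.01412666  197.39736135] [ 0.6024841  -0.21416672 -0.76885989]
[395.25054706 249.05524157] zbias [396.45588728 239.45735017] toollen [391.51802648 245.39036952]
```

View pics/c10.png

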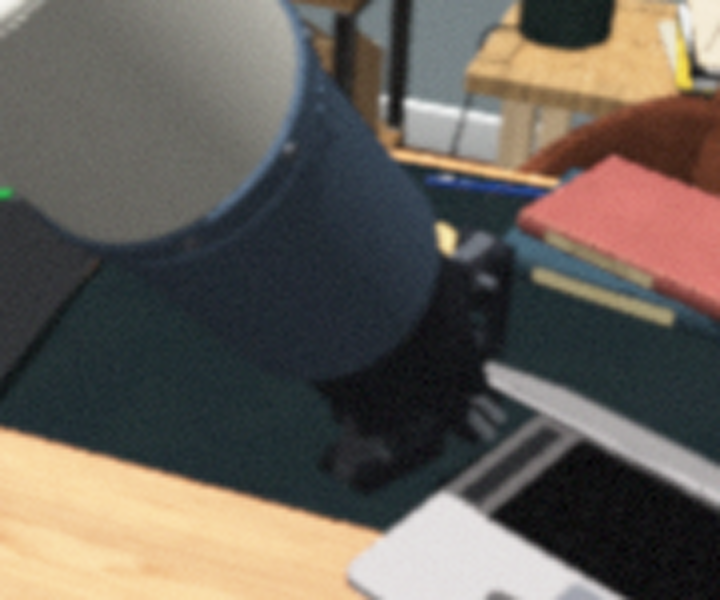

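The tips sit at about (394,248) in the full image, matching a tool-length offset of about 20 mm along the tool axis. Compute the arc waypoints.

```bash
sed -i 's/off=(8,-21)/off=(14,-17)/' h.py; cat >> h.py <<'E'
def arc(ph,rho,s=60): a=np.radians(ph); return lap(-rho*np.cos(a),14+rho*np.sin(a),s)
E
python3 -c "
from h import *
rel(lap(-265,105),40); print(tool(lap(-225,100)).round(4))
for ph,r in ((28,205),(32,205),(40,205),(50,203)): print(ph,tool(arc(ph,r)).round(4))"
```

```text
shift [0.0036 0.0653 0.0917] rot [0.   0.06 0.08] from [ 369.4 -244.8  200.2] [-0.1  -0.49 -0.87  0.31 -0.53 -0.46]
[0.0042 0.0378 0.1212]
28 [ 0.0048 -0.0025  0.1416]
32 [ 0.0049 -0.0159  0.1367]
40 [ 0.0052 -0.0437  0.1298]
50 [ 0.0056 -0.0793  0.1287]
```

```bash
python3 -m crank '[[1,0.004,0.03,0.04,0,0,0],[1,0.004,0.065,0.07,0,0,0],[1,0.004,0.065,0.092,0,0,0],[1,0.004,0.05,0.11,0,0,0],[1,0.004,0.036,0.121,0,0,0],[1,0.004,0.018,0.13,0,0,0],[1,0.005,0.004,0.138,0,0,0],[1,0.005,-0.003,0.141,0,0,0],[1,0.005,-0.003,0.141,0,0,0],[1,0.005,-0.003,0.141,0,0,0]]'; python3 -c "
from h import *
rel(arc(28,205),40)
for ph,r in ((32,205),(36,205),(40,205),(45,204),(50,203),(55,202),(60,200),(65,198),(70,196)): print(ph,tool(arc(ph,r)).round(4))"
```

```text
time_s: 30.55
position: [423.2, -251.0, 118.3]
eef_rot: [-0.544, 0.772, -0.273, 0.183]
force: [-0.1, 0.4, -0.6]
width: -0.2
gripper_force: 0.0
shift [ 0.0162 -0.0159  0.0448] rot [ 0.21 -0.06  0.08] from [ 423.2 -251.   118.3] [-0.28 -0.23 -1.09  0.85 -0.07 -0.89]
32 [ 0.0163 -0.0292  0.0395]
36 [ 0.0165 -0.0429  0.0352]
40 [ 0.0167 -0.0568  0.0318]
45 [ 0.0169 -0.0745  0.03  ]
50 [ 0.0172 -0.0923  0.0297]
55 [ 0.0173 -0.11    0.0309]
60 [ 0.0175 -0.1272  0.0347]
65 [ 0.0177 -0.1439  0.0399]
70 [ 0.0178 -0.1599  0.0465]
```

That reached joint limits (joints 3 and 5): a 40° tilt is too much this close in. Back off and use 20°.

```bash
python3 -c "
from h import *
rel(lap(-245,145),20)"
```

```text
shift [ 0.0164  0.0127 -0.0222] rot [-2.29 -0.07  0.07] from [ 423.2 -251.   118.3] [-0.28 -0.23 -1.09  0.85 -0.07 -0.89]
```

```bash
python3 -m crank '[[1,0,0.005,-0.03,0,0,0],[1,0,0.01,-0.03,-0.8,0,0],[1,0,0.012,-0.03,-1.6,0,0],[1,0,0.012,-0.03,-2.3,0,0],[1,0,0.012,-0.03,-2.3,0,0],[1,0,0.012,-0.03,-2.3,0,0]]'; python3 -c "
from h import *
rel(lap(-240,140),20)"
```

```text
time_s: 31.15
position: [396.5, -240.8, 133.4]
eef_rot: [-0.566, 0.806, -0.145, 0.094]
force: [-0.2, 0.3, -0.5]
width: -0.1
gripper_force: 0.0
shift [ 0.0166 -0.0056  0.0134] rot [ 0.01 -0.08  0.05] from [ 396.5 -240.8  133.4] [-0.13 -0.14 -0.6   0.12 -0.78 -0.29]
```

```bash
sed -i 's/off=(14,-17)/off=(7,-19)/' h.py; python3 -c "
from h import *
for l,z in ((-215,112),(-190,118),(-175,128),(-160,142),(-140,160),(-116,177),(-88,190),(-60,200)): print(l,z,tool(lap(l,z)).round(4))"
```

```text
-215 112 [ 0.0162 -0.0124  0.0477]
-190 118 [ 0.0164 -0.0379  0.0506]
-175 128 [ 0.0166 -0.0554  0.0463]
-160 142 [ 0.0168 -0.0743  0.0382]
-140 160 [ 0.0171 -0.0992  0.0281]
-116 177 [ 0.0174 -0.1276  0.0203]
-88 190 [ 0.0176 -0.1583  0.0176]
-60 200 [ 0.0178 -0.188   0.0177]
```

```bash
python3 -m crank '[[1,0.01,-0.006,0.025,0,0,0],[1,0.016,-0.012,0.048,0,0,0],[1,0.016,-0.025,0.05,0,0,0],[1,0.016,-0.038,0.05,0,0,0],[1,0.016,-0.055,0.046,0,0,0],[1,0.016,-0.066,0.042,0,0,0],[1,0.016,-0.074,0.038,0,0,0],[1,0.016,-0.074,0.038,0,0,0]]'; python3 -c "
from h import *
rel(lap(-160,142),20)"
```

```text
time_s: 31.95
position: [464.7, -284.3, 121.9]
eef_rot: [-0.565, 0.807, -0.144, 0.092]
force: [-3.5, 0.4, 0.7]
width: 0.2
gripper_force: 1.4
shift [-0.0006 -0.0041  0.0003] rot [ 0.04 -0.09  0.05] from [ 464.7 -284.3  121.9] [-0.22  0.05 -0.44  0.08 -0.75 -0.18]
```

Contact made (3.5 N), screen being raised. Continue along the arc.

```bash
python3 -m crank '[[1,0,-0.013,-0.005,0,0,0],[1,0,-0.025,-0.01,0,0,0],[1,0,-0.039,-0.014,0,0,0],[1,0,-0.053,-0.018,0,0,0],[1,0,-0.068,-0.02,0,0,0],[1,0,-0.084,-0.021,0,0,0],[1,0,-0.099,-0.021,0,0,0],[1,0,-0.114,-0.02,0,0,0],[1,0,-0.114,-0.02,0,0,0]]'; python3 -c "
from h import *
rel(lap(-60,200),20)
for l,z in ((-40,205),(-10,209),(10,209),(20,208)): print(l,tool(lap(l,z)).round(4))
snap('scene','s13.png');snap('top','t13.png')"
```

```text
time_s: 32.85
position: [561.4, -318.4, 179.8]
eef_rot: [-0.565, 0.807, -0.145, 0.093]
force: [-0.3, 0.3, -1.1]
width: 0.0
gripper_force: 0.0
shift [ 0.0009 -0.0017 -0.0007] rot [ 0.02 -0.09  0.05] from [ 561.4 -318.4  179.8] [-0.24  0.2  -0.1   0.06 -0.93 -0.13]
-40 [ 0.001  -0.0222  0.0014]
-10 [ 0.0012 -0.0518  0.0078]
10 [ 0.0012 -0.0706  0.0146]
20 [ 0.0012 -0.0797  0.0189]
```

```bash
python3 -m crank '[[1,0,-0.012,0.001,0,0,0],[1,0,-0.022,0.002,0,0,0]]';python3 -m crank '[[1,0,-0.01,0.002,0,0,0],[1,0,-0.02,0.004,0,0,0]]'; python3 -c "
from h import *
rel(lap(-10,209),20)"
```

```text
time_s: 33.15
position: [579.9, -324.6, 184.5]
eef_rot: [-0.566, 0.807, -0.143, 0.093]
force: [-3.9, 0.0, -3.5]
width: 0.1
gripper_force: 1.9
time_s: 33.35
position: [600.6, -332.1, 188.2]
eef_rot: [-0.566, 0.807, -0.144, 0.093]
force: [-2.8, 0.1, -4.1]
width: -0.2
gripper_force: 1.8
shift [ 0.0016 -0.0099  0.0016] rot [ 0.03 -0.08  0.05] from [ 600.6 -332.1  188.2] [-0.25  0.28  0.03  0.05 -0.98 -0.12]
```

```bash
python3 -m crank '[[1,0,-0.01,0.002,0,0,0],[1,0,-0.02,0.005,0,0,0],[1,0,-0.03,0.009,0,0,0],[1,0,-0.033,0.01,0,0,0],[1,0,-0.033,0.01,0,0,0]]'; python3 -c "
from h import *
rel(lap(14,209),20)
im=snap('scene','s14.png');t=snap('top','t14.png')
for th in (85,90,95,100,105):
    a=np.radians(th);print(th,[proj(c,H-LX*239*np.cos(a)+UZ*239*np.sin(a)+LD*s).round(1).tolist() for c in('scene','top') for s in (178,-178)])
b=np.hstack([cv2.resize(im[110:310,350:550],(400,400),interpolation=cv2.INTER_CUBIC),cv2.resize(t[130:280,350:500],(400,400),interpolation=cv2.INTER_CUBIC)]);cv2.imwrite('pics/c11.png',b)"
```

```text
time_s: 33.85
position: [634.8, -344.6, 191.7]
eef_rot: [-0.566, 0.806, -0.146, 0.094]
force: [0.1, -0.9, 0.1]
width: 0.3
gripper_force: 0.1
shift [0.0016 0.003  0.0008] rot [-0.   -0.08  0.05] from [ 634.8 -344.6  191.7] [-0.26  0.34  0.13  0.05 -1.01 -0.11]
85 [[416.3, 165.1], [578.7, 224.4], [394.9, 155.6], [512.5, 195.1]]
90 [[421.0, 162.1], [581.9, 219.4], [397.1, 148.7], [514.5, 188.2]]
95 [[425.4, 159.7], [584.7, 215.3], [399.2, 142.1], [516.1, 181.5]]
100 [[429.6, 158.1], [587.1, 212.1], [401.0, 135.7], [517.4, 175.0]]
105 [[433.5, 157.2], [588.9, 209.9], [402.7, 129.7], [518.4, 168.7]]
```

View pics/c11.png

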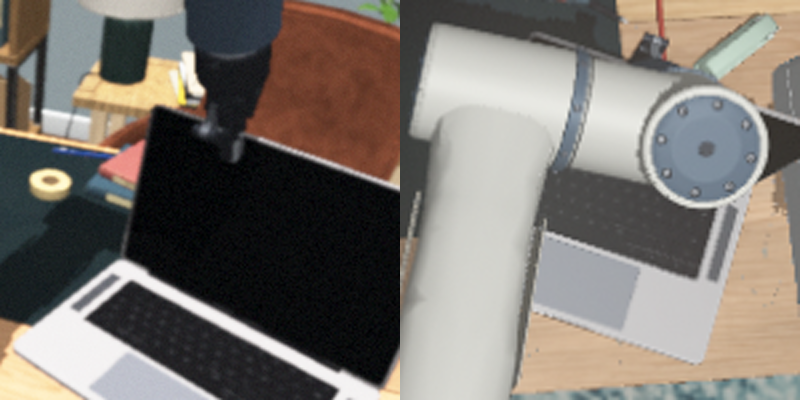

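The view shows the screen's left top corner at full-image (427,163) in scene and (400,144) in top, i.e. about 95–96°. Push about 12 mm further (to roughly 99°), then back away.

```bash
python3 -m crank '[[1,0,-0.006,0.002,0,0,0],[1,0,-0.012,0.005,0,0,0],[1,0,-0.012,0.005,0,0,0],[1,0,-0.012,0.005,0,0,0],[1,0,0.01,0.003,0,0,0],[1,0,0.04,-0.002,0,0,0],[1,0,0.08,-0.01,0,0,0],[1,0,0.12,-0.03,0,0,0],[1,0,0.15,-0.07,0,0,0],[1,0,0.16,-0.11,0,0,0]]';python3 -m crank '[[1,0,0.0,-0.05,0,0,0],[1,0,0,-0.1,0,0,0],[1,-0.045,0,-0.12,0,0,0],[1,-0.09,0,-0.12,0,0,0],[1,-0.135,0,-0.12,0,0,0],[1,-0.18,0,-0.12,0,0,0],[1,-0.18,0,-0.12,0,0,0],[1,-0.18,0,-0.12,0,0,0]]'; python3 -c "
from h import *
print(read_state()['position'])
im=snap('scene','s15.png');t=snap('top','t15.png')
# corner/edge detection: top-edge of dark screen in scene at several points along the free edge
g=cv2.cvtColor(im,cv2.COLOR_BGR2GRAY).astype(int)
gt=cv2.cvtColor(t,cv2.COLOR_BGR2GRAY).astype(int)
def edge(g,c,s):
    r=[]
    best=None
    for th in np.arange(80,115,.5):
        a=np.radians(th);e=-LX*np.cos(a)+UZ*np.sin(a)
        v=[]
        for k in (236,248):
            u=proj(c,H+e*k+LD*s);v.append(cv2.getRectSubPix(g.astype(np.float32),(1,1),(float(u[0]),float(u[1])))[0,0])
        r.append(v[1]-v[0])
    i=np.argsort(-np.abs(r))[:3];return [(np.arange(80,115,.5)[j],round(float(r[j]))) for j in i]
for s in (-150,-120,-90,-60,0,60,120,150): print(s,edge(g,'scene',s),edge(gt,'top',s))
# left side edge of screen in scene, row by row
for row in range(158,240,8): 
    x=g[row,395:450];dx=np.diff(x);print(row,395+int(np.argmin(dx)),int(dx.min()),end='; ')
print()
for th in (92,96,100,104,108):
    a=np.radians(th);e=-LX*np.cos(a)+UZ*np.sin(a);print(th,[proj('scene',H+e*k+LD*178).round(1).tolist() for k in (60,120,180,220)])
blobs(t)
"
```

```text
time_s: 34.95
position: [453.9, -278.2, 239.9]
eef_rot: [-0.566, 0.807, -0.144, 0.093]
force: [1.5, -1.0, 1.0]
width: 0.2
gripper_force: 0.0
time_s: 35.75
position: [481.4, -93.5, 350.8]
eef_rot: [-0.567, 0.806, -0.145, 0.094]
force: [-0.3, -1.0, 0.3]
width: 0.0
gripper_force: 0.0
[481.43773684 -93.45896651 350.81287172]
-150 [(np.float64(93.5), 204), (np.float64(93.0), 204), (np.float64(94.0), 203)] [(np.float64(97.5), 104), (np.float64(97.0), 100), (np.float64(106.5), 69)]
-120 [(np.float64(92.5), 195), (np.float64(93.0), 192), (np.float64(93.5), 181)] [(np.float64(97.5), 122), (np.float64(97.0), 89), (np.float64(98.0), 60)]
-90 [(np.float64(92.0), 167), (np.float64(92.5), 151), (np.float64(91.5), 147)] [(np.float64(97.5), 97), (np.float64(97.0), 90), (np.float64(99.5), -52)]
-60 [(np.float64(92.0), 169), (np.float64(92.5), 166), (np.float64(91.5), 157)] [(np.float64(97.5), 97), (np.float64(97.0), 93), (np.float64(98.0), 52)]
0 [(np.float64(92.0), 173), (np.float64(92.5), 168), (np.float64(93.0), 152)] [(np.float64(97.5), 108), (np.float64(97.0), 97), (np.float64(98.0), 57)]
60 [(n
[... 325 characters left out ...]
, 203), (np.float64(93.5), 200), (np.float64(92.5), 199)] [(np.float64(97.5), 99), (np.float64(99.0), -94), (np.float64(97.0), 91)]
158 442 -85; 166 428 -39; 174 426 -30; 182 424 -52; 190 422 -49; 198 420 -52; 206 419 -36; 214 417 -37; 222 415 -27; 230 413 -38; 238 412 -35; 
92 [[412.8, 220.1], [415.9, 201.6], [419.3, 181.8], [421.6, 167.9]]
96 [[413.6, 219.6], [417.6, 200.6], [421.9, 180.4], [424.8, 166.3]]
100 [[414.4, 219.2], [419.3, 199.8], [424.4, 179.3], [427.9, 165.1]]
104 [[415.2, 218.8], [420.8, 199.1], [426.7, 178.5], [430.8, 164.3]]
108 [[415.9, 218.5], [422.3, 198.7], [428.9, 178.1], [433.5, 163.9]]
[165, 361, 4, 8, 16] [165.5 365. ] world [ 15. 510.  14.] axis 20.599999999999994
```

```bash
python3 -c "
from h import *
def gm(f):
    m=cv2.inRange(cv2.cvtColor(cv2.imread(f),cv2.COLOR_BGR2HSV),(50,100,50),(75,255,255))[140:215,195:275];q=np.argwhere(m);return len(q),q.min(0),q.max(0)
print(gm('pics/top0.png'),gm('pics/t15.png'))
s=read_state();print(s['qvel'].round(3),s['force'].round(1))
print(close_job())"
```

```text
(2596, array([ 8, 10]), array([58, 69])) (2612, array([ 8, 10]), array([59, 69]))
[-0.02  -0.003 -0.001  0.    -0.001  0.   ] [-0.5  0.3  0.1]
the job is handed in; nothing more can be done
None
```

Job handed in, result not shown: all three dried-out markers are in the bin with its lid shut, the laptop screen stands at about 98–100° by the camera images, and the mug and glue stick were not touched.

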